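# Lock a lino block into the tilted carving holder

### The job

Take the smaller of the two lino blocks and seat it fully home, picture side up, in the pocket of the tilted carving holder (either way round), then swing the holder's steel lever over it all the way shut against its stop and let go. Leave the bigger block and the cup as they stand.

Things in the scene. Friction and masses are not known exactly. Their poses are not given: they have to be found in the camera images.
- block: the smaller lino block: plywood with a grey lino face on top carrying a pale bird picture; 64 mm (its x) by 44 mm (its y) by 36 mm high, about 80 g, loose. Origin at the centre of its underside, z up out of the picture face
- big_block: the bigger lino block, same make with a leaf picture: 88 (x) by 64 (y) by 36 mm high, loose; does not fit the pocket. Origin at the centre of its underside. The two blocks lie flat on the table, in either order
- cup: white open cup, 110 mm high, 80 mm across its rim, standing loose on the table. Origin at the centre of its underside
- tube_tray: white tray of paint tubes, 130 (x) by 170 (y) by 27 mm high, fixed. Origin at the centre of its underside
- bed: the bed of the wooden carving holder, which is screwed to the table: a plywood plate 170 (x) by 130 (y) by 26 mm thick, leaning back 25 degrees so that its top face looks up and towards the robot. Origin at the centre of its underside; x points up the slope (away from the robot), y along the slope to the robot's left, z square out of the face. The pocket is in its middle
- pocket (a point): centre of the pocket's floor, axes as the bed's. The pocket is 68 (x) by 48 (y) mm and 18 mm deep below the bed's face, with a 3 mm chamfer at the mouth; a seated block has its origin here and stands 18 mm out of the face
- pivot (a point): the lever's pivot, at the height of the lever's underside: on the bed's centre line, 54 mm up the slope from the pocket's middle and 21 mm out of the face (so the lever passes 3 mm over a seated block); axes as the bed's
- knob (a point): foot of the lever's round black knob, on the lever's top face, 100 mm from the pivot. The knob is 14 mm across and rises 27 mm, square to the bed. It does not turn on the lever. The lever is a flat steel bar 16 mm wide and 7 mm thick
- lever (a joint): angle of the lever in rad about the bed's z. 0 is shut, against the stop: the lever lies straight down the slope over the pocket, with the knob 100 mm down-slope of the pivot. It grows as the lever opens, swinging to the bed's +y side (at 1.57 it points along +y) and reaches 2.2 at most. Starts open at 1.35 to 1.9. It stays where it is left, moved by about 1.5 N at the knob
Not all that is in view belongs to the job. What is shaped like the block but yellow is not meant.

How it is judged:
By the outcome, as a careful person would: the job done as asked, in the order asked, and still so for the second after the job is handed in, with the robot touching nothing.
It also fails if it takes over 58 s, if anything falls off the work surface, if the arm or the gripper's body presses on something with over 40 N, if the wrist force passes 120 N, or if a joint passes its speed limit or range.

### The arm

A 6-joint arm with a two-finger parallel gripper is mounted at the origin on the work surface. World frame = base frame: x ahead of the robot, y to its left, z up, the work surface at z = 0. Lengths are in m, angles in degrees, forces in N, time in s.
With the tool pointing down it reaches from about 0.3 to 0.75 m from the base axis. Payload 8.5 kg.
Tool frame: the origin (TCP) lies at the centre of the arm's flange, where the gripper is bolted on; the fingertips stand 166 mm ahead of it and the grasp point (between the pads) lies 147 mm ahead of it; z points along the fingers, y is the line along which they close (so a half turn about z gives the same grasp; the last joint's range is limited). The gripper opens to 88 mm and grips with 3 to 60 N. Pads are 18 mm wide; open, the fingers measure 123 mm over their backs; the gripper's body (75 mm by 187 mm) begins 45 mm behind the grasp point.
Start: joints at [50.69, 21.807, 74.336, -0, 83.858, -12.336], TCP at [0.249, 0.49, 0.405] pointing down, gripper open.
Joint ranges: [-178.18, 178.18], [-50.72, 133.34], [12.68, 142.11], [-81.47, 261.47], [9.98, 163.14], [-165.26, 165.26]. Speed limits (degrees/s): [136.94, 136.94, 180, 180, 180, 180].

### API

Orientations are given as [roll, pitch, yaw] about the fixed x, y, z axes, in that order (R = Rz(yaw) Ry(pitch) Rx(roll)).
In Python, from cell import telemetry, eyes, ticket gives the robot as it stands.
- The arm moves only by the shell command python3 -m jog 'ROWS'. ROWS is JSON, a list of rows, each an object with "delta_pos": the shift along the world's x, y, z as a fraction of full scale, a list of three; "angular": the turn, a rotation vector about the world's x, y, z as a fraction of full scale, a list of three; "jaw": the closure, from 0 (fully open) to 1 (shut). In form: [{"delta_pos": [dx, dy, dz], "angular": [wx, wy, wz], "jaw": jaw}, ...]. A call has 1 to 12 rows; each row shifts and turns the commanded pose from where the row before left it; what a row does not reach is not made up. Full scale, the value 1, is 50 mm for a shift and 0.15 rad for a turn. A row lasts 1/8 s, in which the tool goes at most 62.5 mm and 10.7 degrees, less where a joint would pass 70% of its speed; a pose out of reach is approached as far as the arm can. A call with a number of a shift or a turn outside -1 to 1 is refused whole. A call with a gripper value outside its range is refused whole. The fingers move at their own pace and stop on an object; the grip force is fixed at half the most. Time passes only in rows, so rows that do not move let the fingers close. It gives the time, the measured TCP pose, the force, the opening and the grip force at its end, in the units of the state.
- telemetry.sense(): the state, without advancing time (a new reading comes with each control period).
- eyes.snapshot(name): name is "scene" or "top" or "wrist"; returns the picture (384x512x3 uint8, red, green, blue); there is no depth.
- eyes.camera_params(name): a dict with "K" (3x3 intrinsics, pixels), "extrinsics" (4x4, takes a point from camera to world coordinates); the wrist camera has in their place "tool_from_camera" (4x4, takes a point from camera to tool coordinates, whose origin is the TCP and whose axes are the flange's). Camera axes: x right, y down, z forward; pixel columns grow to the right and rows downward; lengths in m; the calibration is good to about 2 mm. A picture is of the moment at which its call begins: read the wrist's pose just before it. camera_params takes no time and is no camera call.
- ticket.hand_in(): hands the job in; it is judged then, once.
The state is a dict: "clock": time; "joint_pos": joint angles; "dq": joint speeds; "tau": joint torques, N m; "tool_pos": TCP position; "eef_rot": TCP orientation; "ft_force": force on the tool from outside, world axes, zero at the start; "wrist_torque": the same for the moment, N m; "gripper_width": finger opening in m; "finger_force": force on a finger pad.
Only numpy, scipy, OpenCV 4.12 (cv2) and the standard library are available. Lean on these libraries where they do the work, as an engineer would, in place of code of your own. Each camera call takes 0.05 s, during which the arm holds its last target. There are 200 camera calls.

## Working session

There is one attempt and no reset: what is moved stays moved. The work goes in short steps, Python scripts to look and compute and a shell command to move; the robot and the scene stay as the last step left them, time stands still between calls to the robot, and variables do not carry over. Pictures are saved under pics/ and viewed, at most 10 in all, crops included, and the job is handed in when it is done.

```bash
ls; mkdir -p pics
cat > h.py <<'E'
import numpy as np, cv2
from scipy.spatial.transform import Rotation as R
from cell import telemetry, eyes, ticket
def cam(name):
    p=eyes.camera_params(name); K=np.array(p["K"])
    if "extrinsics" in p: return K,np.array(p["extrinsics"])
    s=telemetry.sense(); T=np.eye(4); T[:3,:3]=R.from_euler("xyz",s["eef_rot"],degrees=True).as_matrix(); T[:3,3]=s["tool_pos"]
    return K,T@np.array(p["tool_from_camera"])
def snap(name,f):
    K,E=cam(name); im=eyes.snapshot(name); cv2.imwrite(f"pics/{f}.png",im[:,:,::-1]); np.savez(f"pics/{f}.npz",K=K,E=E); return im
def load(f): d=np.load(f"pics/{f}.npz"); return d["K"],d["E"]
def ray(f,uv):
    K,E=load(f); d=E[:3,:3]@np.linalg.solve(K,[*uv,1]); return E[:3,3],d/np.linalg.norm(d)
def onz(f,uv,z): o,d=ray(f,uv); return o+d*(z-o[2])/d[2]
def tri(*obs):
    A=np.zeros((3,3));b=np.zeros(3)
    for f,uv in obs:
        o,d=ray(f,uv);P=np.eye(3)-np.outer(d,d);A+=P;b+=P@o
    x=np.linalg.solve(A,b); return x,[round(float(np.linalg.norm((np.eye(3)-np.outer(d,d))@(x-o)))*1000,1) for o,d in [ray(*q) for q in obs]]
def proj(f,X):
    K,E=load(f); c=E[:3,:3].T@(np.atleast_2d(X)-E[:3,3]).T; p=K@c; return (p[:2]/p[2]).T
E
python3 - <<'E'
from h import *
for n in ["scene","top","wrist"]: snap(n,n+"0")
print({k:np.round(v,3) for k,v in telemetry.sense().items()})
for n in ["scene","top"]: print(load(n+"0")[1].round(3).tolist(), load(n+"0")[0].tolist())
print(eyes.camera_params("wrist"))
a=[cv2.imread(f"pics/{n}0.png") for n in ["scene","top"]]
cv2.imwrite("pics/st.png",cv2.resize(np.hstack(a),(800,300)))
E
```

```text
pics
{'clock': np.float64(0.15), 'joint_pos': array([ 5.0690e+01,  2.1832e+01,  7.4372e+01, -2.0000e-03,  8.3860e+01,
       -1.2335e+01]), 'dq': array([-0.061, -0.099, -0.224,  0.006,  0.03 , -0.135]), 'tau': array([ 3.0000e-03, -4.3808e+01, -2.2461e+01,  7.1000e-02,  3.4000e-02,
       -0.0000e+00]), 'tool_pos': array([0.249, 0.49 , 0.404]), 'eef_rot': array([-1.79937e+02, -1.20000e-02,  1.53026e+02]), 'ft_force': array([-0.787,  0.034, -0.875]), 'wrist_torque': array([ 0.045, -0.046, -0.036]), 'finger_force': np.float64(0.0), 'gripper_width': np.float64(0.088)}
[[-0.331, 0.801, -0.499, 1.283], [0.944, 0.273, -0.187, 0.292], [-0.013, -0.533, -0.846, 1.279], [0.0, 0.0, 0.0, 1.0]] [[425.32415329476635, 0.0, 254.49510078561758], [0.0, 425.32415329476635, 198.27446705201672], [0.0, 0.0, 1.0]]
[[-0.015, -0.99, 0.138, 0.393], [-1.0, 0.014, -0.011, 0.043], [0.009, -0.138, -0.99, 1.406], [0.0, 0.0, 0.0, 1.0]] [[407.90262175935584, 0.0, 255.8556395600707], [0.0, 407.90262175935584, 184.50442825162082], [0.0, 0.0, 1.0]]
{'K': array([[311.8678463 ,   0.        , 256.3898354 ],
       [  0.        , 311.8678463 , 191.33259089],
       [  0.        ,   0.        ,   1.        ]]), 'tool_from_camera': array([[ 1.17956966e-03, -9.54876766e-01, -2.96999949e-01,
         7.62540942e-02],
       [ 9.99999266e-01,  1.20809078e-03,  8.75117401e-05,
         1.34035269e-03],
       [ 2.75239972e-04, -2.96999834e-01,  9.54877491e-01,
         1.94100507e-02],
       [ 0.00000000e+00,  0.00000000e+00,  0.00000000e+00,
         1.00000000e+00]])}
```

View pics/scene0.png

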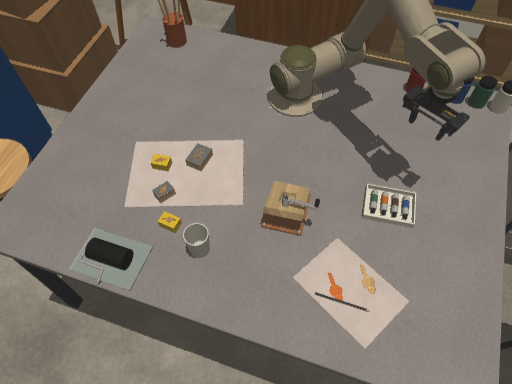

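View pics/top0.png

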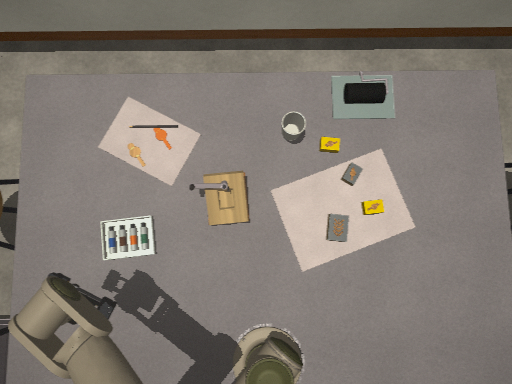

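The top view shows two grey blocks, at (352,174) and (338,228). The yellow ones at (373,207) and (330,144) are decoys. The holder is at (227,198) with its lever open to the left, and the cup is at (293,126). (352,174) looks like the smaller grey block. I'll confirm it in an enlarged crop.

Run:
```python
from h import *
def c(n,x,y,w,h): return cv2.resize(cv2.imread(f"pics/{n}.png")[y:y+h,x:x+w],(400,300),interpolation=cv2.INTER_CUBIC)
m=np.vstack([np.hstack([c("top0",310,140,100,75),c("top0",180,160,80,60)]),np.hstack([c("scene0",140,135,100,75),c("scene0",250,170,80,60)])])
# top-left region shifted to include both greys
m[:300,:400]=cv2.resize(cv2.imread("pics/top0.png")[160:250,300:420],(400,300),interpolation=cv2.INTER_CUBIC)
cv2.imwrite("pics/crop1.png",m)
for uv in [(352,174),(338,228)]: print(onz("top0",uv,.036))
for uv in [(163.5,191),(199,156)]: print(onz("scene0",uv,.036))
print(tri(("top0",(352,174)),("scene0",(163.5,191))),tri(("top0",(338,228)),("scene0",(199,156))))
print(onz("top0",(227,198),.07),onz("top0",(293,120),.11))
```

```text
[ 0.6161477  -0.30084856  0.036     ]
[ 0.43369888 -0.2450837   0.036     ]
[ 0.62398155 -0.29498963  0.036     ]
[ 0.44139036 -0.2382942   0.036     ]
(array([ 0.61764213, -0.30244218,  0.02362908]), [1.5, 1.5]) (array([ 0.43345148, -0.24561369,  0.02382816]), [2.1, 2.1])
[0.53631153 0.12365338 0.07      ] [ 0.78635342 -0.09672051  0.11      ]
```

View pics/crop1.png

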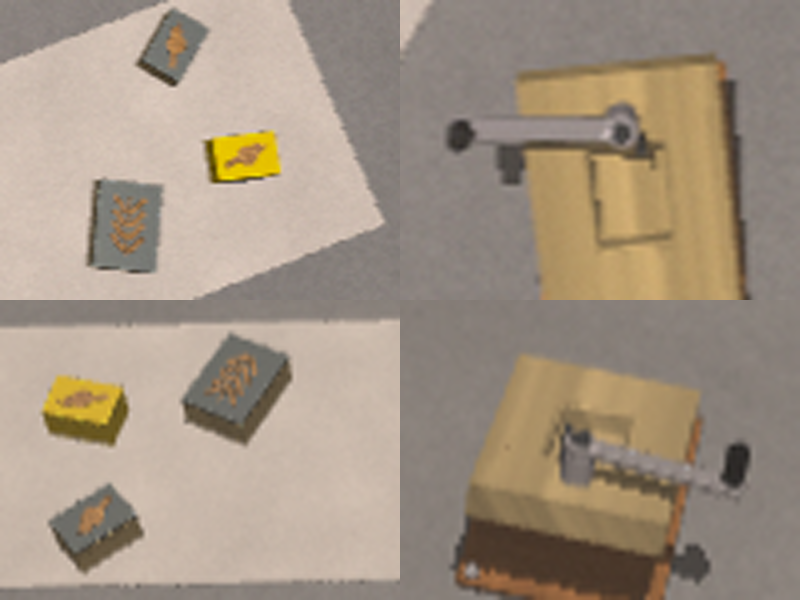

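The crop confirms it: the grey block with the bird at top (352,174) is the smaller one, and the grey leaf block at (338,228) is clearly larger. The lever is open and points along the bed's +y. I'll move the wrist camera over the holder on the way to the block.

```bash
python3 -m jog '[{"delta_pos":[0.7,-0.95,0],"angular":[0,0,0],"jaw":0},{"delta_pos":[0.7,-0.95,0],"angular":[0,0,0],"jaw":0},{"delta_pos":[0.7,-0.95,0],"angular":[0,0,0],"jaw":0},{"delta_pos":[0.7,-0.95,0],"angular":[0,0,0],"jaw":0},{"delta_pos":[0.7,-0.95,0],"angular":[0,0,0],"jaw":0},{"delta_pos":[0.7,-0.95,0],"angular":[0,0,0],"jaw":0},{"delta_pos":[0,0,0],"angular":[0,0,0],"jaw":0},{"delta_pos":[0,0,0],"angular":[0,0,0],"jaw":0}]' | tail -c 600
python3 -c "
from h import *
snap('wrist','w1')"
python3 -m jog '[{"delta_pos":[0.6,-0.9,0],"angular":[0,0,0],"jaw":0},{"delta_pos":[0.6,-0.9,0],"angular":[0,0,0],"jaw":0},{"delta_pos":[0.6,-0.9,0],"angular":[0,0,0],"jaw":0},{"delta_pos":[0,0,0],"angular":[0,0,0],"jaw":0},{"delta_pos":[0,0,0],"angular":[0,0,0],"jaw":0}]' | tail -c 400
python3 -c "
from h import *
snap('wrist','w2')
a=[cv2.imread(f'pics/w{i}.png') for i in (1,2)]
cv2.imwrite('pics/w12.png',cv2.resize(np.vstack(a),(400,600),interpolation=cv2.INTER_AREA))"
```

```text
clock: 1.15
tool_pos: [0.4593, 0.2053, 0.4045]
eef_rot: [-180.0, -0.0, 153.0]
ft_force: [-0.5, -0.8, 0.5]
gripper_width: 0.088
finger_force: 0.0
clock: 1.82
tool_pos: [0.5489, 0.0715, 0.4047]
eef_rot: [180.0, -0.0, 153.1]
ft_force: [0.1, 0.7, 1.0]
gripper_width: 0.0881
finger_force: 0.0
```

View pics/w12.png

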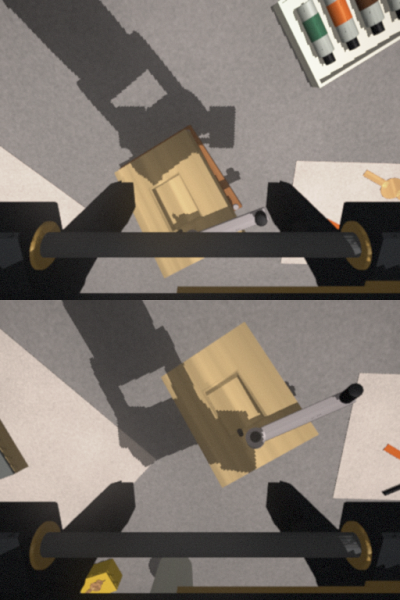

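w2 shows the whole holder: its pocket is near (300,495·0.64), and the lever runs from the pivot at about (255,437) to the knob at about (350,393) in the composite. Before clicking points, I'll go on to the block for two wrist views.

```bash
python3 -m jog '[{"delta_pos":[0.18,-0.93,0],"angular":[0,0,0],"jaw":0},{"delta_pos":[0.18,-0.93,0],"angular":[0,0,0],"jaw":0},{"delta_pos":[0.18,-0.93,0],"angular":[0,0,0],"jaw":0},{"delta_pos":[0.18,-0.93,0],"angular":[0,0,0],"jaw":0},{"delta_pos":[0.18,-0.93,0],"angular":[0,0,0],"jaw":0},{"delta_pos":[0.18,-0.93,0],"angular":[0,0,0],"jaw":0},{"delta_pos":[0.18,-0.93,0],"angular":[0,0,0],"jaw":0},{"delta_pos":[0,0,0],"angular":[0,0,0],"jaw":0},{"delta_pos":[0,0,0],"angular":[0,0,0],"jaw":0}]' | tail -c 600
python3 -c "
from h import *
snap('wrist','w3')"
python3 -m jog '[{"delta_pos":[0,-0.4,-0.8],"angular":[0,0,0],"jaw":0},{"delta_pos":[0,-0.4,-0.8],"angular":[0,0,0],"jaw":0},{"delta_pos":[0,-0.4,-0.8],"angular":[0,0,0],"jaw":0},{"delta_pos":[0,0,0],"angular":[0,0,0],"jaw":0},{"delta_pos":[0,0,0],"angular":[0,0,0],"jaw":0}]' | tail -c 400
python3 -c "
from h import *
snap('wrist','w4')
snap('top','top4')
def c(n,x,y): return cv2.resize(cv2.imread(f'pics/{n}.png')[y:y+200,x:x+266],(532,400),interpolation=cv2.INTER_CUBIC)
print([proj(n,[.617,-.302,.036]).round() for n in('w3','w4')])
cs=[cv2.resize(cv2.imread('pics/w2.png')[22:252,200:420],None,fx=1.8,fy=1.8,interpolation=cv2.INTER_CUBIC),cv2.resize(cv2.imread('pics/w1.png')[150:380,135:355],None,fx=1.8,fy=1.8,interpolation=cv2.INTER_CUBIC)]
t=np.hstack(cs)
b=[]
for n in('w3','w4'):
  u,v=proj(n,[.617,-.302,.036])[0].astype(int); x=max(0,u-100);y=max(0,v-45); print(n,x,y); p=np.zeros((93,198,3),np.uint8);q=cv2.imread(f'pics/{n}.png')[y:y+93,x:x+198];p[:q.shape[0],:q.shape[1]]=q; b.append(cv2.resize(p,(396,186),interpolation=cv2.INTER_CUBIC))
cv2.imwrite('pics/clk.png',np.vstack([t,np.hstack(b)])); print(np.vstack([t,np.hstack(b)]).shape)
"
```

```text
clock: 3.0
tool_pos: [0.6126, -0.2535, 0.405]
eef_rot: [180.0, -0.0, 153.1]
ft_force: [-0.0, 0.4, -0.3]
gripper_width: 0.0881
finger_force: 0.0
clock: 3.68
tool_pos: [0.613, -0.3139, 0.287]
eef_rot: [-180.0, 0.1, 153.1]
ft_force: [-0.0, 0.0, 0.6]
gripper_width: 0.088
finger_force: 0.0
[array([[220., 186.]]), array([[271., 194.]])]
w3 119 140
w4 170 148
(600, 792, 3)
```

View pics/clk.png

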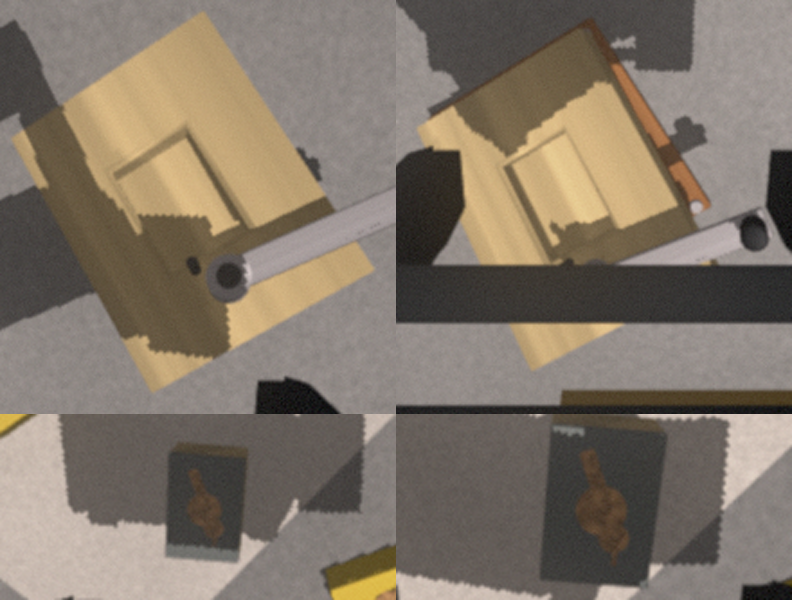

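```bash
cat > fit.py <<'E'
from h import *
from scipy.optimize import least_squares
w2=lambda x,y:("w2",(x/1.8+200,y/1.8+22)); w1=lambda x,y:("w1",((x-396)/1.8+135,y/1.8+150))
t0=lambda x,y:("top0",((x-400)/5+180,y/5+160))
w3=lambda x,y:("w3",(x/2+119,(y-414)/2+140)); w4=lambda x,y:("w4",((x-396)/2+170,(y-414)/2+148))
def solve(obs,f,x0):
    g=lambda p:np.concatenate([(proj(o[0],f(p,m))[0]-np.array(o[1])) for o,m in obs])
    r=least_squares(g,x0,loss="soft_l1"); return r.x,g(r.x).reshape(-1,2)
def bedR(yaw): return R.from_euler("z",yaw)*R.from_euler("y",-25,degrees=True)
bed=lambda p,m: p[:3]+bedR(p[3]).apply(m)   # p = centre of bed FACE
a,b=.085,.065; c,d=.037,.027
obs=[(w2(12,138),(-a,-b,0)),(w2(205,12),(-a,b,0)),(w2(375,268),(a,b,0)),(w2(153,392),(a,-b,0)),
 (w1(416,127),(-a,-b,0)),(w1(533,370),(a,-b,0)),(t0(517,73),(a,b,0)),(t0(717,57),(a,-b,0)),
 (w2(112,177),(-c,-d,0)),(w2(187,128),(-c,d,0)),(w1(503,165),(-c,-d,0)),(w1(565,130),(-c,d,0))]
blk=lambda p,m: p[:3]+R.from_euler("z",p[3]).apply(m)  # p= top face centre
x,y=.032,.022
bo=[(w3(168,452),(-x,-y,0)),(w3(247,458),(-x,y,0)),(w3(239,562),(x,y,0)),(w3(165,555),(x,-y,0)),
 (w4(553,427),(-x,-y,0)),(w4(667,433),(-x,y,0)),(w4(649,586),(x,y,0)),(w4(540,577),(x,-y,0))]
if __name__=="__main__":
    p,r=solve(obs,bed,[.536,.124,.07,0]); print("bed face",p.round(4),np.degrees(p[3])); print(r.round(1).tolist())
    rot=bedR(p[3]); print("pocket",(p[:3]+rot.apply([0,0,-.018])).round(4),"pivot top pred w2",((proj("w2",bed(p,(.054,0,.013)))[0]-[200,22])*1.8).round())
    np.save("bed.npy",p)
    q,r=solve(bo,blk,[.617,-.302,.036,-.5]); print("block top",q.round(4),np.degrees(q[3])); print(r.round(1).tolist())
    for n in np.arange(1.3,1.95,.1):
        k=bed(p,(.054-.1*np.cos(n),.1*np.sin(n),.037)); print(n.round(2),((proj("w1",k)[0]-[135,150])*1.8+[396,0]).round(),((proj("top0",k)[0]-[180,160])*5+[400,0]).round())
E
python3 fit.py
```

```text
bed face [0.5336 0.1288 0.0724 0.085 ] 4.870048021230774
[[0.4, 1.2], [-0.3, 0.6], [-0.1, 1.9], [0.0, 0.9], [1.3, 0.7], [-0.1, -0.0], [-1.0, 1.3], [-0.8, 0.6], [-3.6, -2.9], [0.7, -4.7], [-3.8, -0.1], [0.6, -3.4]]
pocket [0.5412 0.1295 0.056 ] pivot top pred w2 [230. 281.]
block top [ 0.6199 -0.3014  0.033  -0.5496] -31.48986357771154
[[0.8, -0.0], [-0.4, 0.0], [0.0, -0.2], [0.6, 0.5], [-0.4, -1.5], [0.2, 0.1], [-0.8, 0.1], [0.3, 0.6]]
1.3 [711. 167.] [470. 187.]
1.4 [724. 182.] [464. 173.]
1.5 [736. 198.] [460. 158.]
1.6 [746. 215.] [458. 143.]
1.7 [755. 233.] [457. 128.]
1.8 [762. 252.] [458. 113.]
1.9 [767. 272.] [460.  98.]
```

Bed and block fits are consistent: the block's top is at z≈0.033 (expected 0.036), and the lever is at about 1.7 rad. Next is the grasp, with the fingertips about 20 mm above the table so the pads clear the bed face later.

```bash
python3 -m jog '[{"delta_pos":[0.14,0.25,0],"angular":[0,0,-0.54],"jaw":0},{"delta_pos":[0,0,-0.6],"angular":[0,0,0],"jaw":0},{"delta_pos":[0,0,-0.6],"angular":[0,0,0],"jaw":0},{"delta_pos":[0,0,-0.5],"angular":[0,0,0],"jaw":0},{"delta_pos":[0,0,-0.3],"angular":[0,0,0],"jaw":0},{"delta_pos":[0,0,0],"angular":[0,0,0],"jaw":0},{"delta_pos":[0,0,0],"angular":[0,0,0],"jaw":0}]' | tail -c 600
python3 -m jog '[{"delta_pos":[0,0,0],"angular":[0,0,0],"jaw":1},{"delta_pos":[0,0,0],"angular":[0,0,0],"jaw":1},{"delta_pos":[0,0,0],"angular":[0,0,0],"jaw":1},{"delta_pos":[0,0,0],"angular":[0,0,0],"jaw":1},{"delta_pos":[0,0,0],"angular":[0,0,0],"jaw":1},{"delta_pos":[0,0,0],"angular":[0,0,0],"jaw":1}]' | tail -c 400
sed -i 's/c,d=.037,.027/c,d=.034,.024/' fit.py; python3 fit.py | head -4
```

```text
clock: 4.65
tool_pos: [0.6198, -0.3029, 0.1862]
eef_rot: [-180.0, 0.1, 148.4]
ft_force: [0.8, 0.9, -0.3]
gripper_width: 0.0882
finger_force: 0.0
clock: 5.4
tool_pos: [0.6195, -0.3029, 0.1848]
eef_rot: [-180.0, 0.0, 148.4]
ft_force: [0.3, -0.2, 0.9]
gripper_width: 0.0438
finger_force: 30.0
bed face [0.5333 0.129  0.0724 0.0841] 4.818250115092229
[[0.5, 0.7], [-0.2, 0.2], [-0.1, 1.5], [-0.0, 0.5], [1.3, 0.3], [-0.2, -0.4], [-1.1, 1.4], [-0.8, 0.7], [0.3, -2.5], [-0.4, -1.1], [-0.6, 0.6], [-0.3, -0.2]]
pocket [0.5408 0.1297 0.056 ] pivot top pred w2 [230. 281.]
block top [ 0.6199 -0.3014  0.033  -0.5496] -31.48986357771154
```

```bash
cat > goal.py <<'E'
from fit import *
p=np.load("bed.npy"); B=bedR(p[3]); TR=B*R.from_euler("y",180,degrees=True)
def go(off, L=.1848):   # off: bed-frame offset of tool point (L ahead) from pocket floor centre
    s=telemetry.sense(); t=p[:3]+B.apply(np.array([0,0,-.018])+off)+B.apply([0,0,L])
    cur=R.from_euler("xyz",s["eef_rot"],degrees=True)
    rv=(TR*cur.inv()).as_rotvec()
    print("tgt",t.round(4),"dpos/50mm",((t-s["tool_pos"])/.05).round(3),"rot/.15",(rv/.15).round(3),"F",np.round(s["ft_force"],1),"w",round(s["gripper_width"],4))
if __name__=="__main__":
    import sys; go(np.array([float(v) for v in sys.argv[1:4]]),float(sys.argv[4]) if len(sys.argv)>4 else .1848)
E
python3 -m jog '[{"delta_pos":[0,0,0.5],"angular":[0,0,0],"jaw":1},{"delta_pos":[0,0,0.8],"angular":[0,0,0],"jaw":1},{"delta_pos":[0,0.4,0.9],"angular":[0,0,0],"jaw":1},{"delta_pos":[0,0.9,0.9],"angular":[0,0,0],"jaw":1},{"delta_pos":[0,0.9,0.6],"angular":[0,0,0],"jaw":1},{"delta_pos":[0,0.9,0],"angular":[0,0,0],"jaw":1},{"delta_pos":[0,0,0],"angular":[0,0,0],"jaw":1}]' | tail -c 400
python3 goal.py 0 0 .078
```

```text
clock: 6.28
tool_pos: [0.6194, -0.1458, 0.3695]
eef_rot: [180.0, 0.0, 148.6]
ft_force: [-0.2, -1.5, -0.9]
gripper_width: 0.0435
finger_force: 30.0
tgt [0.4302 0.1203 0.2942] dpos/50mm [-3.784  5.324 -1.506] rot/.15 [-0.682 -2.876  4.146] F [-0.2 -1.5 -0.9] w 0.0435
```

```bash
python3 -m jog '[{"delta_pos":[-0.54,0.76,0],"angular":[-0.097,-0.411,0.592],"jaw":1},{"delta_pos":[-0.54,0.76,0],"angular":[-0.097,-0.411,0.592],"jaw":1},{"delta_pos":[-0.54,0.76,0],"angular":[-0.097,-0.411,0.592],"jaw":1},{"delta_pos":[-0.54,0.76,0],"angular":[-0.097,-0.411,0.592],"jaw":1},{"delta_pos":[-0.54,0.76,0],"angular":[-0.097,-0.411,0.592],"jaw":1},{"delta_pos":[-0.54,0.76,0],"angular":[-0.097,-0.411,0.592],"jaw":1},{"delta_pos":[-0.54,0.76,0],"angular":[-0.097,-0.411,0.592],"jaw":1},{"delta_pos":[0,0,-0.5],"angular":[0,0,0],"jaw":1},{"delta_pos":[0,0,-0.5],"angular":[0,0,0],"jaw":1},{"delta_pos":[0,0,-0.5],"angular":[0,0,0],"jaw":1},{"delta_pos":[0,0,0],"angular":[0,0,0],"jaw":1},{"delta_pos":[0,0,0],"angular":[0,0,0],"jaw":1}]' | tail -c 400
python3 goal.py 0 0 .043
python3 -c "
from goal import *
snap('wrist','w5');snap('scene','s5')
im=cv2.imread('pics/w5.png')
P=p[:3]
for a_,b_,col in((.085,.065,(0,0,255)),(.034,.024,(0,255,0))):
  q=proj('w5',[bed(p,m) for m in((-a_,-b_,0),(-a_,b_,0),(a_,b_,0),(a_,-b_,0))]); print(q.round().tolist())
cv2.imwrite('pics/w5c.png',np.hstack([cv2.resize(im,(512,384)),cv2.resize(cv2.imread('pics/s5.png')[150:262,235:319],(288,384),interpolation=cv2.INTER_CUBIC)]))
"
```

```text
clock: 7.78
tool_pos: [0.431, 0.117, 0.2947]
eef_rot: [179.9, 25.0, -175.5]
ft_force: [-0.1, -0.4, 0.0]
gripper_width: 0.044
finger_force: 30.0
tgt [0.4449 0.1216 0.2625] dpos/50mm [ 0.279  0.092 -0.643] rot/.15 [-0.01   0.005  0.029] F [-0.1 -0.4  0. ] w 0.044
[[164.0, 79.0], [356.0, 78.0], [337.0, 293.0], [183.0, 293.0]]
[[227.0, 153.0], [293.0, 153.0], [290.0, 238.0], [229.0, 238.0]]
```

View pics/w5c.png

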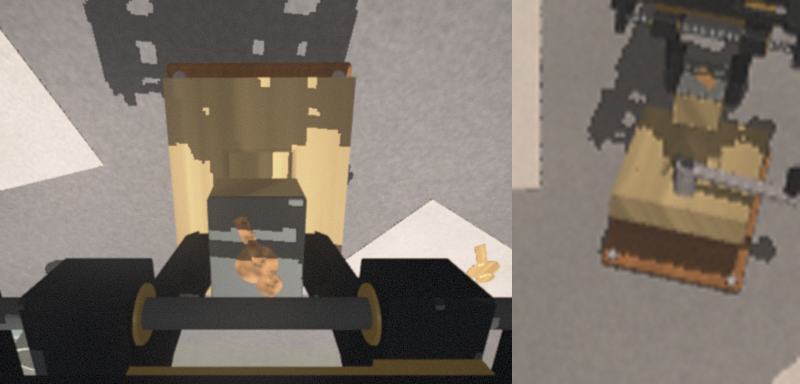

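w5: the bed's front corners are seen at (166,79) and (354,78) against predicted (164,79) and (356,78). The pocket's front edge is seen at 229–290, v≈151, against predicted 227–293, v=153. So the bed pose holds. Now I'll check how the block sits in the fingers.

Run:
```python
from goal import *
q=eyes.camera_params("wrist"); Ti=np.linalg.inv(q["tool_from_camera"]); K=q["K"]
for x in (.032,.035):
  for z in (.1848,.1488):
    for y in(-.022,.022):
      c=Ti@[x,y,z,1]; c=K@c[:3]; print(x,z,y,(c[:2]/c[2]).round(1))
im=cv2.imread("pics/w5.png"); g=cv2.cvtColor(im,6).astype(int)
for u in(245,275): print(u,list(zip(range(170,202),g[170:202,u])))
for v in (190,215): print(v,list(zip(range(198,316),g[v,198:316]))[::1][:20],list(zip(range(296,316),g[v,296:316])))
```

```text
0.032 0.1848 -0.022 [214.5 177.8]
0.032 0.1848 0.022 [295.  177.9]
0.032 0.1488 -0.022 [203.9 198.9]
0.032 0.1488 0.022 [304.8 199. ]
0.035 0.1848 -0.022 [214.2 172.4]
0.035 0.1848 0.022 [295.3 172.5]
0.035 0.1488 -0.022 [203.5 192.3]
0.035 0.1488 0.022 [305.2 192.4]
245 [(170, np.int64(100)), (171, np.int64(98)), (172, np.int64(99)), (173, np.int64(98)), (174, np.int64(101)), (175, np.int64(100)), (176, np.int64(98)), (177, np.int64(100)), (178, np.int64(95)), (179, np.int64(90)), (180, np.int64(89)), (181, np.int64(84)), (182, np.int64(86)), (183, np.int64(84)), (184, np.int64(83)), (185, np.int64(86)), (186, np.int64(85)), (187, np.int64(87)), (188, np.int64(79)), (189, np.int64(82)), (190, np.int64(82)), (191, np.int64(79)), (192, np.int64(83)), (193, np.int64(87)), (194, np.int64(85)), (195, np.int64(83)), (196, np.int64(74)), (197, np.int64(67)), (198, np.int64(72)), (199, np.int64(71)), (200, np.int64(70)), (201, np.int64(73))]
275 [(170, np.int64(217)), (171, np.int64(214)), (172, np.int64(216)), (173, np.int64(215)), (174, np.int64(217)), (175, np.int64(217)), (176, np.int64
[... 1578 characters left out ...]
p.int64(196)), (206, np.int64(184)), (207, np.int64(143)), (208, np.int64(87)), (209, np.int64(75)), (210, np.int64(80)), (211, np.int64(74)), (212, np.int64(79)), (213, np.int64(77)), (214, np.int64(73)), (215, np.int64(78)), (216, np.int64(77)), (217, np.int64(72))] [(296, np.int64(71)), (297, np.int64(74)), (298, np.int64(75)), (299, np.int64(74)), (300, np.int64(75)), (301, np.int64(69)), (302, np.int64(73)), (303, np.int64(73)), (304, np.int64(76)), (305, np.int64(112)), (306, np.int64(169)), (307, np.int64(204)), (308, np.int64(204)), (309, np.int64(204)), (310, np.int64(202)), (311, np.int64(204)), (312, np.int64(200)), (313, np.int64(203)), (314, np.int64(201)), (315, np.int64(202))]
```

```bash
python3 -m jog '[{"delta_pos":[0.13,0.04,-0.3],"angular":[0,0,0.03],"jaw":1},{"delta_pos":[0.13,0.05,-0.35],"angular":[0,0,0],"jaw":1},{"delta_pos":[0,0,0],"angular":[0,0,0],"jaw":1},{"delta_pos":[0,0,0],"angular":[0,0,0],"jaw":1}]' | tail -c 400
python3 goal.py -0.001 -0.0002 .021
```

```text
clock: 8.38
tool_pos: [0.4435, 0.1218, 0.2623]
eef_rot: [179.9, 25.1, -175.2]
ft_force: [-0.1, -1.0, -0.2]
gripper_width: 0.0438
finger_force: 30.0
tgt [0.4533 0.1221 0.2421] dpos/50mm [ 0.196  0.006 -0.402] rot/.15 [-0.011  0.006 -0.006] F [-0.1 -1.  -0.2] w 0.0438
```

```bash
python3 -m jog '[{"delta_pos":[0.1,0,-0.2],"angular":[0,0,0],"jaw":1},{"delta_pos":[0.1,0,-0.2],"angular":[0,0,0],"jaw":1},{"delta_pos":[0,0,0],"angular":[0,0,0],"jaw":1},{"delta_pos":[0.042,0.003,-0.09],"angular":[0,0,0],"jaw":1},{"delta_pos":[0.042,0.003,-0.09],"angular":[0,0,0],"jaw":1},{"delta_pos":[0,0,0],"angular":[0,0,0],"jaw":1}]' | tail -c 400
python3 goal.py -0.001 -0.0002 .006
```

```text
clock: 9.12
tool_pos: [0.4577, 0.1222, 0.2322]
eef_rot: [179.9, 25.0, -175.2]
ft_force: [-0.3, -0.5, -1.4]
gripper_width: 0.0436
finger_force: 30.0
tgt [0.4596 0.1226 0.2285] dpos/50mm [ 0.037  0.009 -0.072] rot/.15 [-0.011 -0.005 -0.006] F [-0.3 -0.5 -1.4] w 0.0436
```

The block is about 8 mm below the mouth with no contact force, so it's entering the pocket. I'll continue down in small steps.

```bash
python3 -m jog '[{"delta_pos":[0.037,0.005,-0.08],"angular":[0,0,0],"jaw":1},{"delta_pos":[0,0,0],"angular":[0,0,0],"jaw":1}]' | tail -c 400
python3 -m jog '[{"delta_pos":[0.025,0.002,-0.054],"angular":[0,0,0],"jaw":1},{"delta_pos":[0,0,0],"angular":[0,0,0],"jaw":1}]' | tail -c 400
python3 goal.py -0.001 -0.0002 0
```

```text
clock: 9.38
tool_pos: [0.4596, 0.1224, 0.2282]
eef_rot: [179.9, 25.0, -175.2]
ft_force: [-0.2, 0.4, -1.0]
gripper_width: 0.0439
finger_force: 30.0
clock: 9.62
tool_pos: [0.4608, 0.1225, 0.2256]
eef_rot: [179.9, 25.0, -175.2]
ft_force: [-0.0, -0.0, -1.0]
gripper_width: 0.0439
finger_force: 30.0
tgt [0.4621 0.1228 0.2231] dpos/50mm [ 0.026  0.007 -0.05 ] rot/.15 [-0.012 -0.004 -0.005] F [-0. -0. -1.] w 0.0439
```

```bash
python3 -m jog '[{"delta_pos":[0.013,0.002,-0.027],"angular":[0,0,0],"jaw":1},{"delta_pos":[0,0,0],"angular":[0,0,0],"jaw":1}]' | tail -c 400
python3 -m jog '[{"delta_pos":[0.013,0.002,-0.027],"angular":[0,0,0],"jaw":1},{"delta_pos":[0,0,0],"angular":[0,0,0],"jaw":1}]' | tail -c 400
python3 goal.py -0.001 -0.0002 0
```

```text
clock: 9.88
tool_pos: [0.461, 0.1226, 0.225]
eef_rot: [179.9, 25.0, -175.2]
ft_force: [-5.7, -1.2, 9.9]
gripper_width: 0.0437
finger_force: 30.0
clock: 10.12
tool_pos: [0.461, 0.1227, 0.2248]
eef_rot: [179.9, 25.1, -175.1]
ft_force: [-18.0, -5.2, 26.4]
gripper_width: 0.0436
finger_force: 30.0
tgt [0.4621 0.1228 0.2231] dpos/50mm [ 0.021  0.004 -0.033] rot/.15 [-0.009  0.008 -0.008] F [-18.   -5.2  26.4] w 0.0436
```

Firm contact square to the bed, about 31 N with only ~2 mm left to the predicted depth. I'll release, back off and look.

```bash
python3 -m jog '[{"delta_pos":[-0.01,0,0.02],"angular":[0,0,0],"jaw":0.3},{"delta_pos":[0,0,0],"angular":[0,0,0],"jaw":0.3},{"delta_pos":[0,0,0],"angular":[0,0,0],"jaw":0.3},{"delta_pos":[-0.2,-0.02,0.42],"angular":[0,0,0],"jaw":0.3},{"delta_pos":[-0.4,-0.03,0.84],"angular":[0,0,0],"jaw":0.3},{"delta_pos":[-0.2,-0.02,0.42],"angular":[0,0,0],"jaw":0.3},{"delta_pos":[0,0,0],"angular":[0,0,0],"jaw":1},{"delta_pos":[0,0,0],"angular":[0,0,0],"jaw":1}]' | tail -c 400
python3 -c "
from goal import *
snap('wrist','w6');snap('scene','s6')
for off in((0,0,0),):
  for n,z in(('top-seated',.018),('face',0)):
    print(n,proj('w6',[bed(p,(x,y,z)) for x in(-.032,.032) for y in(-.022,.022)]).round().tolist())
cv2.imwrite('pics/w6c.png',np.hstack([cv2.imread('pics/w6.png')[60:310,100:420].repeat(1,0),cv2.resize(cv2.imread('pics/s6.png')[150:275,235:319],(168,250),interpolation=cv2.INTER_CUBIC)]))
im=cv2.imread('pics/w6c.png'); cv2.imwrite('pics/w6c.png',cv2.resize(im,None,fx=1.6,fy=1.6,interpolation=cv2.INTER_CUBIC))
"; python3 goal.py 0 0 .018 .166
```

```text
clock: 11.12
tool_pos: [0.4218, 0.1191, 0.3072]
eef_rot: [179.9, 24.9, -175.2]
ft_force: [-0.1, 0.5, -0.1]
gripper_width: 0.0438
finger_force: 0.0
top-seated [[225.0, 161.0], [286.0, 161.0], [227.0, 241.0], [283.0, 241.0]]
face [[227.0, 156.0], [283.0, 156.0], [229.0, 231.0], [281.0, 231.0]]
tgt [0.4633 0.1231 0.2228] dpos/50mm [ 0.829  0.08  -1.683] rot/.15 [-0.011 -0.015 -0.004] F [-0.1 -0.3 -0.8] w 0.0359
```

View pics/w6c.png

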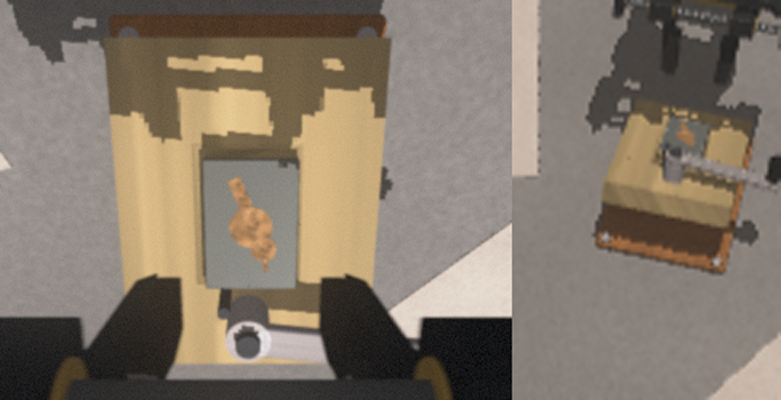

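The block's top corners are seen at (226,159), (287,161), (228,239) and (284,240). The seated prediction was (225,161), (286,161), (227,241) and (283,241), so it's in the pocket with the bird up. I'll press it home with the closed fingertips and compare its contact height with the bed face.

```bash
python3 -m jog '[{"delta_pos":[0.2,0.02,-0.4],"angular":[0,0,0],"jaw":1},{"delta_pos":[0.2,0.02,-0.4],"angular":[0,0,0],"jaw":1},{"delta_pos":[0.2,0.02,-0.4],"angular":[0,0,0],"jaw":1},{"delta_pos":[0,0,0],"angular":[0,0,0],"jaw":1},{"delta_pos":[0.025,0.002,-0.054],"angular":[0,0,0],"jaw":1},{"delta_pos":[0,0,0],"angular":[0,0,0],"jaw":1}]' | tail -c 400
python3 goal.py 0 0 .036 .166
python3 -m jog '[{"delta_pos":[0.017,0.001,-0.036],"angular":[0,0,0],"jaw":1},{"delta_pos":[0,0,0],"angular":[0,0,0],"jaw":1}]' | tail -c 400
python3 goal.py 0 0 .036 .166
```

```text
clock: 11.98
tool_pos: [0.4527, 0.1223, 0.2457]
eef_rot: [179.9, 25.0, -175.2]
ft_force: [-1.1, 0.7, 0.3]
gripper_width: 0.0007
finger_force: 0.0
tgt [0.4558 0.1225 0.2391] dpos/50mm [ 0.061  0.004 -0.131] rot/.15 [-0.012  0.001 -0.006] F [-1.1  0.7  0.3] w 0.0007
clock: 12.22
tool_pos: [0.4536, 0.1223, 0.2437]
eef_rot: [179.9, 25.0, -175.2]
ft_force: [0.9, -0.8, -0.4]
gripper_width: 0.0004
finger_force: 0.0
tgt [0.4558 0.1225 0.2391] dpos/50mm [ 0.043  0.003 -0.092] rot/.15 [-0.012  0.    -0.005] F [ 0.9 -0.8 -0.4] w 0.0004
```

```bash
for i in 1 2; do python3 -m jog '[{"delta_pos":[0.013,0.001,-0.027],"angular":[0,0,0],"jaw":1},{"delta_pos":[0,0,0],"angular":[0,0,0],"jaw":1}]' | grep -E "force|tool"; done
python3 goal.py 0 0 .036 .166
```

```text
tool_pos: [0.4543, 0.1224, 0.2421]
ft_force: [-0.1, 0.2, 1.0]
finger_force: 0.0
tool_pos: [0.4546, 0.1225, 0.2415]
ft_force: [-7.3, -1.5, 11.1]
finger_force: 6.7
tgt [0.4558 0.1225 0.2391] dpos/50mm [ 0.024  0.001 -0.048] rot/.15 [-0.011  0.002 -0.007] F [-7.3 -1.5 11.1] w 0.0005
```

```bash
python3 -m jog '[{"delta_pos":[0.013,0.001,-0.027],"angular":[0,0,0],"jaw":1},{"delta_pos":[0,0,0],"angular":[0,0,0],"jaw":1},{"delta_pos":[0,0,0],"angular":[0,0,0],"jaw":1}]' | grep -E "force|tool"
python3 goal.py 0 0 .036 .166
python3 -m jog '[{"delta_pos":[-0.08,-0.01,0.18],"angular":[0,0,0],"jaw":1},{"delta_pos":[-0.3,-0.025,-0.14],"angular":[0,0,0],"jaw":1},{"delta_pos":[-0.3,-0.025,-0.14],"angular":[0,0,0],"jaw":1},{"delta_pos":[-0.3,-0.025,-0.14],"angular":[0,0,0],"jaw":1},{"delta_pos":[-0.16,-0.015,-0.07],"angular":[0,0,0],"jaw":1},{"delta_pos":[0.09,0.007,-0.19],"angular":[0,0,0],"jaw":1},{"delta_pos":[0.09,0.007,-0.19],"angular":[0,0,0],"jaw":1},{"delta_pos":[0,0,0],"angular":[0,0,0],"jaw":1},{"delta_pos":[0,0,0],"angular":[0,0,0],"jaw":1}]' | grep -E "force|tool"
python3 goal.py -0.058 0 .018 .166
```

```text
tool_pos: [0.4545, 0.1225, 0.2414]
ft_force: [-21.0, -4.7, 29.9]
finger_force: 18.3
tgt [0.4558 0.1225 0.2391] dpos/50mm [ 0.025  0.    -0.046] rot/.15 [-0.009  0.009 -0.009] F [-21.   -4.7  29.9] w 0.0003
tool_pos: [0.4078, 0.1182, 0.2049]
ft_force: [0.1, 0.2, 0.0]
finger_force: 0.0
tgt [0.411  0.1187 0.1983] dpos/50mm [ 0.062  0.01  -0.132] rot/.15 [-0.012 -0.003 -0.005] F [0.1 0.2 0. ] w 0.0003
```

```bash
python3 -m jog '[{"delta_pos":[0.03,0.003,-0.064],"angular":[0,0,0],"jaw":1},{"delta_pos":[0,0,0],"angular":[0,0,0],"jaw":1}]' | grep -E "force|tool"
for i in 1 2 3; do python3 -m jog '[{"delta_pos":[0.008,0.001,-0.018],"angular":[0,0,0],"jaw":1},{"delta_pos":[0,0,0],"angular":[0,0,0],"jaw":1}]' | grep -E "ft_force"; done
python3 goal.py -0.058 0 .018 .166
```

```text
tool_pos: [0.4092, 0.1183, 0.2017]
ft_force: [0.2, 0.1, 0.6]
finger_force: 0.0
ft_force: [-0.1, 0.2, 0.4]
ft_force: [-6.8, -2.1, 11.9]
ft_force: [-15.3, -5.1, 28.4]
tgt [0.411  0.1187 0.1983] dpos/50mm [ 0.031  0.005 -0.043] rot/.15 [-0.01   0.011 -0.007] F [-15.3  -5.1  28.4] w 0.0005
```

The block top and the bed face both touch 2.6 mm above the model, so the block stands exactly 18 mm out of the face: fully home. Next is the lever: straddle the knob with the fingers and swing it around the pivot, turning the tool with it.

```bash
cat > lev.py <<'E'
from goal import *
import sys
H=.0026
def pose(n,h,r=.1,L=.166):  # tips h above face
    return p[:3]+B.apply([.054-r*np.cos(n),r*np.sin(n),h+H+L]), B*R.from_euler("z",-n)*R.from_euler("y",180,degrees=True)
def togo(n,h,r=.1):
    s=telemetry.sense(); t,TRn=pose(n,h,r); cur=R.from_euler("xyz",s["eef_rot"],degrees=True)
    print("n",n,"dpos",((t-s["tool_pos"])/.05).round(3),"rot",((TRn*cur.inv()).as_rotvec()/.15).round(3),"J",np.round(s["joint_pos"]),"F",np.round(s["ft_force"],1))
if __name__=="__main__": togo(*map(float,sys.argv[1:]))
E
python3 -m jog '[{"delta_pos":[-0.2,-0.02,0.42],"angular":[0,0,0],"jaw":0.4},{"delta_pos":[-0.3,-0.03,0.64],"angular":[0,0,0],"jaw":0.4},{"delta_pos":[-0.3,-0.03,0.64],"angular":[0,0,0],"jaw":0.4},{"delta_pos":[-0.1,0,0.3],"angular":[0,0,0],"jaw":0.4},{"delta_pos":[0,0,0],"angular":[0,0,0],"jaw":0.4}]' | grep -E "tool|force|wid"
python3 - <<'E'
from lev import *
im=cv2.imread("pics/w2.png"); g=cv2.cvtColor(im,6)
m=((g<70)[80:150,400:490]).astype(np.uint8); n_,l,st,ce=cv2.connectedComponentsWithStats(m); print(st[1:].tolist(),ce[1:].round(1).tolist())
for n in np.arange(1.4,1.95,.05): print(n.round(2),[proj("w2",bed(p,(.054-.1*np.cos(n),.1*np.sin(n),h+H))).round(1).tolist()[0] for h in(.028,.042,.055)])
E
python3 lev.py 1.68 .08
```

```text
tool_pos: [0.3651, 0.1145, 0.2999]
ft_force: [-0.1, -0.5, -0.1]
gripper_width: 0.0482
finger_force: 0.0
[[33, 27, 32, 25, 494]] [[48.8, 39.2]]
1.4 [[422.6, 97.4], [427.9, 90.8], [433.4, 84.0]]
1.45 [[426.8, 101.8], [432.4, 95.4], [438.1, 88.8]]
1.5 [[430.8, 106.4], [436.6, 100.2], [442.6, 93.9]]
1.55 [[434.6, 111.2], [440.6, 105.3], [446.9, 99.2]]
1.6 [[438.1, 116.2], [444.3, 110.6], [450.8, 104.8]]
1.65 [[441.3, 121.4], [447.8, 116.1], [454.5, 110.6]]
1.7 [[444.3, 126.8], [450.9, 121.8], [457.8, 116.5]]
1.75 [[446.9, 132.4], [453.7, 127.6], [460.8, 122.7]]
1.8 [[449.3, 138.1], [456.2, 133.6], [463.5, 129.0]]
1.85 [[451.3, 143.9], [458.4, 139.8], [465.8, 135.5]]
1.9 [[453.0, 149.8], [460.2, 146.1], [467.7, 142.1]]
n 1.68 dpos [2.274 2.194 0.504] rot [  4.72    0.419 -10.149] J [  -1.   10.  114.    5.   31. -100.] F [-0.1 -0.5 -0.1]
```

```bash
python3 -m jog '[{"delta_pos":[0.19,0.183,0.042],"angular":[0.393,0.035,-0.846],"jaw":0.4},{"delta_pos":[0.19,0.183,0.042],"angular":[0.393,0.035,-0.846],"jaw":0.4},{"delta_pos":[0.19,0.183,0.042],"angular":[0.393,0.035,-0.846],"jaw":0.4},{"delta_pos":[0.19,0.183,0.042],"angular":[0.393,0.035,-0.846],"jaw":0.4},{"delta_pos":[0.19,0.183,0.042],"angular":[0.393,0.035,-0.846],"jaw":0.4},{"delta_pos":[0.19,0.183,0.042],"angular":[0.393,0.035,-0.846],"jaw":0.4},{"delta_pos":[0.19,0.183,0.042],"angular":[0.393,0.035,-0.846],"jaw":0.4},{"delta_pos":[0.19,0.183,0.042],"angular":[0.393,0.035,-0.846],"jaw":0.4},{"delta_pos":[0.19,0.183,0.042],"angular":[0.393,0.035,-0.846],"jaw":0.4},{"delta_pos":[0.19,0.183,0.042],"angular":[0.393,0.035,-0.846],"jaw":0.4},{"delta_pos":[0.19,0.183,0.042],"angular":[0.393,0.035,-0.846],"jaw":0.4},{"delta_pos":[0.19,0.183,0.042],"angular":[0.393,0.035,-0.846],"jaw":0.4}]' | grep -E "tool|force|eef"
python3 -m jog '[{"delta_pos":[0,0,0],"angular":[0,0,0],"jaw":0.4},{"delta_pos":[0,0,0],"angular":[0,0,0],"jaw":0.4}]' | grep -E "clock|tool"
python3 lev.py 1.68 .06
python3 -c "
from lev import *
snap('wrist','w7')
n=1.68
print([proj('w7',bed(p,(.054-.1*np.cos(n),.1*np.sin(n),h+H))).round(1).tolist()[0] for h in(.028,.055)])
cv2.imwrite('pics/w7c.png',cv2.imread('pics/w7.png'))"
```

```text
tool_pos: [0.4799, 0.2247, 0.3229]
eef_rot: [155.3, -2.9, 88.9]
ft_force: [-0.3, 0.1, 0.2]
finger_force: 0.0
clock: 17.6
tool_pos: [0.4791, 0.2241, 0.3234]
n 1.68 dpos [ 0.162  0.016 -0.329] rot [-0.004 -0.012 -0.021] J [13. 22. 91. -5. 43. 17.] F [-0.  -0.2 -0.2]
[[255.6, 215.4], [255.4, 232.3]]
```

View pics/w7c.png

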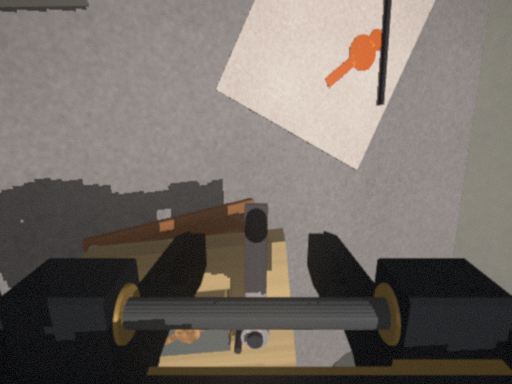

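The knob is at (255,225), centred between the open fingers as predicted, and the lever lines up with the tool. I'll descend and cage the knob loosely.

```bash
python3 -m jog '[{"delta_pos":[0.13,0.012,-0.28],"angular":[0,0,-0.02],"jaw":0.4},{"delta_pos":[0.13,0.012,-0.28],"angular":[0,0,0],"jaw":0.4},{"delta_pos":[0.13,0.012,-0.28],"angular":[0,0,0],"jaw":0.4},{"delta_pos":[0,0,0],"angular":[0,0,0],"jaw":0.4},{"delta_pos":[0,0,0],"angular":[0,0,0],"jaw":0.8},{"delta_pos":[0,0,0],"angular":[0,0,0],"jaw":0.8},{"delta_pos":[0,0,0],"angular":[0,0,0],"jaw":0.8},{"delta_pos":[0,0,0],"angular":[0,0,0],"jaw":0.8}]' | grep -E "clock|tool|force|wid"
python3 - <<'E'
from lev import *
togo(1.68,.032)
ns=np.linspace(1.68,0,13); P=[pose(n,.032)[0] for n in ns]
print((np.diff(P,axis=0)/.05).round(3).tolist()); print((B.apply([0,0,1])*1.68/12/.15).round(3))
E
```

```text
clock: 18.65
tool_pos: [0.4988, 0.2261, 0.2825]
ft_force: [0.4, 0.5, 0.3]
gripper_width: 0.0182
finger_force: 0.0
n 1.68 dpos [ 0.005 -0.004 -0.019] rot [-0.015  0.002  0.015] J [12. 26. 91. -5. 38. 18.] F [0.4 0.5 0.3]
[[-0.253, -0.01, -0.118], [-0.249, -0.049, -0.118], [-0.24, -0.087, -0.115], [-0.226, -0.123, -0.11], [-0.207, -0.157, -0.103], [-0.185, -0.188, -0.093], [-0.159, -0.215, -0.082], [-0.13, -0.238, -0.07], [-0.098, -0.256, -0.056], [-0.065, -0.269, -0.041], [-0.03, -0.277, -0.025], [0.006, -0.28, -0.008]]
[-0.393 -0.033  0.846]
```

```bash
python3 -m jog '[{"delta_pos":[-0.253,-0.01,-0.118],"angular":[-0.393,-0.033,0.846],"jaw":0.8},{"delta_pos":[-0.249,-0.049,-0.118],"angular":[-0.393,-0.033,0.846],"jaw":0.8},{"delta_pos":[-0.24,-0.087,-0.115],"angular":[-0.393,-0.033,0.846],"jaw":0.8},{"delta_pos":[-0.226,-0.123,-0.11],"angular":[-0.393,-0.033,0.846],"jaw":0.8},{"delta_pos":[-0.207,-0.157,-0.103],"angular":[-0.393,-0.033,0.846],"jaw":0.8},{"delta_pos":[-0.185,-0.188,-0.093],"angular":[-0.393,-0.033,0.846],"jaw":0.8},{"delta_pos":[0,0,0],"angular":[0,0,0],"jaw":0.8}]' | grep -E "clock|tool|force|wid"
python3 lev.py 0.84 .032;python3 lev.py 0.14 .032
```

```text
clock: 19.52
tool_pos: [0.4305, 0.1951, 0.2494]
ft_force: [0.2, 0.4, 0.1]
gripper_width: 0.0175
finger_force: 0.0
n 0.84 dpos [ 0.009 -0.    -0.013] rot [-0.015 -0.011  0.027] J [ 10.  23. 105.  -5.  27. -32.] F [0.2 0.4 0.1]
n 0.14 dpos [-0.472 -1.255 -0.286] rot [-1.977 -0.177  4.258] J [ 10.  23. 105.  -5.  27. -32.] F [0.2 0.4 0.1]
```

```bash
python3 -m jog '[{"delta_pos":[-0.159,-0.215,-0.09],"angular":[-0.393,-0.033,0.85],"jaw":0.8},{"delta_pos":[-0.13,-0.238,-0.07],"angular":[-0.393,-0.033,0.85],"jaw":0.8},{"delta_pos":[-0.098,-0.256,-0.056],"angular":[-0.393,-0.033,0.85],"jaw":0.8},{"delta_pos":[-0.065,-0.269,-0.041],"angular":[-0.393,-0.033,0.85],"jaw":0.8},{"delta_pos":[-0.03,-0.277,-0.025],"angular":[-0.393,-0.033,0.85],"jaw":0.8},{"delta_pos":[0.006,-0.2,-0.008],"angular":[-0.393,-0.033,0.85],"jaw":0.8},{"delta_pos":[0,0,0],"angular":[0,0,0],"jaw":0.8},{"delta_pos":[0,0,0],"angular":[0,0,0],"jaw":0.8}]' | grep -E "clock|tool|force|wid"
python3 lev.py 0 .032
for i in 1 2 3; do python3 -m jog '[{"delta_pos":[0.002,-0.03,0],"angular":[0,0,0],"jaw":0.8},{"delta_pos":[0,0,0],"angular":[0,0,0],"jaw":0.8}]' | grep -E "tool|ft_force"; done
```

```text
clock: 20.52
tool_pos: [0.4073, 0.1229, 0.2351]
ft_force: [-0.7, -0.5, 0.0]
gripper_width: 0.0177
finger_force: 0.0
n 0.0 dpos [-0.002 -0.09  -0.008] rot [-0.017 -0.009  0.019] J [  0.  21. 113.   6.  21. -99.] F [-0.7 -0.5  0. ]
tool_pos: [0.4072, 0.1213, 0.235]
ft_force: [0.5, 1.3, 0.3]
tool_pos: [0.4072, 0.1196, 0.2349]
ft_force: [0.3, 1.2, 0.1]
tool_pos: [0.4072, 0.1181, 0.2349]
ft_force: [-0.8, 0.4, 0.6]
```

Now I'll push in small steps until the stop pushes back.

```bash
for i in 1 2 3; do python3 -m jog '[{"delta_pos":[0.002,-0.024,0],"angular":[0,0,0],"jaw":0.8},{"delta_pos":[0,0,0],"angular":[0,0,0],"jaw":0.8}]' | grep -E "tool|ft_force"; done; python3 lev.py 0 .032
```

```text
tool_pos: [0.4074, 0.1169, 0.2349]
ft_force: [-0.2, 1.1, -0.4]
tool_pos: [0.4075, 0.1157, 0.2349]
ft_force: [-0.3, 0.5, 0.5]
tool_pos: [0.4075, 0.1146, 0.2349]
ft_force: [-0.9, 4.5, -0.2]
n 0.0 dpos [-0.006  0.076 -0.004] rot [-0.007 -0.015 -0.006] J [  -1.   21.  114.    7.   21. -102.] F [-0.9  4.5 -0.2]
```

```bash
for i in 1 2; do python3 -m jog '[{"delta_pos":[0.001,-0.014,0],"angular":[0,0,0],"jaw":0.8},{"delta_pos":[0,0,0],"angular":[0,0,0],"jaw":0.8}]' | grep -E "tool|ft_force"; done
```

```text
tool_pos: [0.4075, 0.1143, 0.2349]
ft_force: [-0.5, 9.2, -1.6]
tool_pos: [0.4075, 0.1139, 0.2349]
ft_force: [-0.6, 15.2, -1.4]
```

The force rises against a hard stop (15 N). Release, retreat along the bed normal, and look.

```bash
python3 -m jog '[{"delta_pos":[0,0.03,0],"angular":[0,0,0],"jaw":0.8},{"delta_pos":[0,0,0],"angular":[0,0,0],"jaw":0.5},{"delta_pos":[0,0,0],"angular":[0,0,0],"jaw":0.5},{"delta_pos":[-0.2,-0.02,0.42],"angular":[0,0,0],"jaw":0.5},{"delta_pos":[-0.4,-0.03,0.84],"angular":[0,0,0],"jaw":0.5},{"delta_pos":[-0.4,-0.03,0.84],"angular":[0,0,0],"jaw":0.5},{"delta_pos":[-0.2,-0.02,0.42],"angular":[0,0,0],"jaw":0.5},{"delta_pos":[0,0,0],"angular":[0,0,0],"jaw":0.5},{"delta_pos":[0,0,0],"angular":[0,0,0],"jaw":0.5}]' | grep -E "clock|tool|force|wid"
python3 -c "
from lev import *
a=snap('wrist','w8');b=snap('top','t8')
for n in(-.03,0,.03,.06): print(n,proj('w8',bed(p,(.054-.1*np.cos(n),.1*np.sin(n),.055+H))).round(1), proj('w8',bed(p,(.054,0,.04))).round(1))
cv2.imwrite('pics/f.png',np.hstack([cv2.imread('pics/w8.png')[0:384,100:420],cv2.resize(cv2.imread('pics/t8.png')[100:260,180:400],(480,349))[:384] if 0 else cv2.copyMakeBorder(cv2.resize(cv2.imread('pics/t8.png')[100:260,180:400],(480,349)),0,35,0,0,0)]))"
```

```text
clock: 23.65
tool_pos: [0.3479, 0.1095, 0.3601]
ft_force: [0.3, 0.5, -0.3]
gripper_width: 0.0438
finger_force: 0.0
-0.03 [[255.9 187.2]] [[258.8 276. ]]
0 [[259.4 187.1]] [[258.8 276. ]]
0.03 [[262.8 187.2]] [[258.8 276. ]]
0.06 [[266.2 187.3]] [[258.8 276. ]]
```

View pics/f.png

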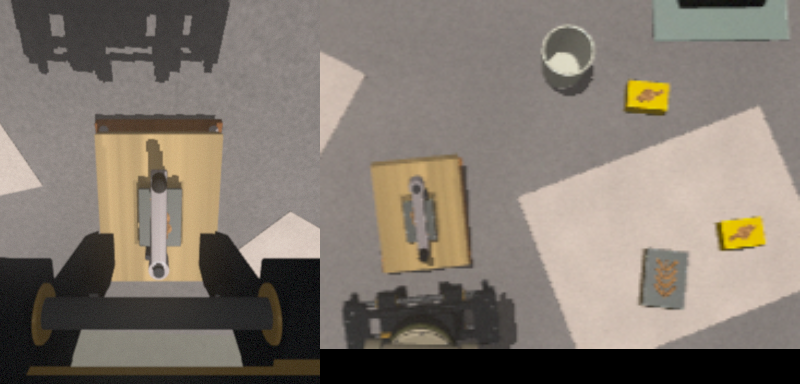

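The lever lies straight down the slope over the seated block, with the knob at (259,183) against a predicted 259 for shut. The robot is clear of everything, and the cup and big block are where they were.

```bash
python3 -c "
from cell import ticket
print(ticket.hand_in())"
```

```text
the job is handed in; nothing more can be done
None
```

The small bird block is fully home in the pocket, picture side up, the lever is shut against its stop and released, and the job is handed in (last clock reading before hand-in: 23.65 s of the 58 s limit).

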